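Overhang the long label blanks for edge painting

ROBOT

A 7-joint arm with a two-finger parallel gripper is mounted at the origin on the work surface. World frame = base frame: x ahead of the robot, y to its left, z up, the work surface at z = 0. Lengths are in m, angles in rad, forces in N, time in s.
With the tool pointing down it reaches from about 0.425 to 0.95 m from the base axis. Payload 4.7 kg.
Tool frame: the origin (TCP) lies at the very end of the fingers, on their centre line; the grasp point (between the pads) lies 19 mm behind it; z points along the fingers, y is the line along which they close (so a half turn about z gives the same grasp; the last joint's range is limited). The gripper opens to 85 mm and grips with 20 to 120 N. Pads are 22 mm wide; open, the fingers measure 114 mm over their backs; the gripper's body (76 mm by 85 mm) begins 54 mm behind the grasp point. The pads swing forward as they close: fully open they stand 13 mm farther back than shut.
Start: joints at [1.23, 0.469, -0.049, 1.532, 0.024, 1.141, -0.082], TCP at [0.207, -0.642, 0.231] pointing down, gripper open.
Joint ranges: [-2.59, 2.59], [-0.33, 1.99], [-1.39, 1.29], [0.1, 2.45], [-1.04, 4.18], [0.21, 1.99], [-2.66, 2.66]. Speed limits (rad/s): [2.57, 2.57, 3.14, 3.14, 3.14, 3.14, 3.14].

INTERFACE

Orientations are given as [roll, pitch, yaw] about the fixed x, y, z axes, in that order (R = Rz(yaw) Ry(pitch) Rx(roll)).
In Python, from rig import ctrl gives the robot as it stands.
- The arm moves only by the tool shift_gripper, called after ">>>" as name(argument=value, ...), one argument or row to a line, values as JSON. Schema: {"type":"object","properties":{"ticks":{"type":"array","items":{"type":"object","properties":{"dx":{"type":"number"},"dy":{"type":"number"},"dz":{"type":"number"},"yaw":{"type":"number"}},"additionalProperties":false},"minItems":1,"maxItems":8},"aperture":{"type":"number"},"force":{"type":"number"},"only":{"type":"string"},"quiet":{"type":"boolean"},"lines":{"type":"string"}},"required":["ticks"],"additionalProperties":false}. ticks is a list of rows, 1 to 8 of them, each an object with the fields dx, dy, dz (the shift in units of 25 mm), yaw (a turn about the tool's z in units of 0.1 rad); a field left out counts as zero; each row shifts and turns the commanded pose from where the row before left it, along the tool's axes as they then stand; what a row does not reach is not made up. A row lasts 1/10 s, in which the tool goes at most 0.05 m and 0.15 rad, less where a joint would pass 70% of its speed; a pose out of reach is approached as far as the arm can. aperture is the finger opening in m, set as the call begins (left out keeps the last). The fingers move at their own pace and stop on an object; force is the grip in N (left out, the last holds). Time passes only in rows, so rows that do not move let the fingers close. The tool returns the time, the measured TCP pose, the force, the opening and the grip force at its end. only (a regular expression) keeps the lines of the reply that match it, lines (a string "A,B") keeps lines A to B, and quiet returns only ok. Input that does not fit is refused with a message, and nothing moves.
- ctrl.state(): the state, without advancing time (a new reading comes with each control period).
- ctrl.read_camera(name): name is "side" or "top"; returns (picture, depth): 480x640x3 uint8, blue, green, red; 480x640 float32, m along the optical axis (not along the pixel's ray), 0 where there is no reading.
- ctrl.camera_info(name): a dict with "fov_y" (degrees; the focal length in pixels is half the picture's height over the tangent of half this angle, whatever the lens; pixels are square), "cx", "cy" (the principal point, pixels), "R" (3x3) and "t" (3): a world point X has camera coordinates R X + t. Camera axes: x right, y down, z forward; pixel columns grow to the right and rows downward; lengths in m; the calibration is good to about 2 mm. A picture is of the moment at which its call begins. camera_info takes no time and is no camera call.
- ctrl.job_done(): hands the job in; it is judged then, once.
The state is a dict: "time": time; "joint_pos": joint angles; "joint_velocities": joint speeds; "joint_efforts": joint torques, N m; "tcp_pos": TCP position; "ee_rot": TCP orientation; "contact_force": force on the tool from outside, world axes, zero at the start; "torque": the same for the moment, N m; "opening": finger opening in m; "grasp_force": force on a finger pad.
Only numpy, scipy, OpenCV 4.12 (cv2) and the standard library are available. Lean on these libraries where they do the work, as an engineer would, in place of code of your own. Each camera call takes 0.05 s, during which the arm holds its last target. There are 200 camera calls.

TASK

The ends of the two long label blanks are to be painted next: push each of them with the fingertips along its lane on the wooden ledge, towards the end where the paint pots stand, until it sticks out about 40 mm past that end of the ledge, lying flat and in line with its lane. Leave the short blank where it is, do not lift or tip any blank, and do not disturb the other things on the table.

Things in the scene. Friction and masses are not known exactly. Their poses are not given: they have to be found in the camera images.
- ledge: Fixed raised wooden ledge, 200 mm wide (x), 280 mm long (y), top 70 mm above the table. Origin: centre of its footprint, at table height; y is the push direction, towards the pots. Three lanes along y, middles at x = -62, 0, +62 mm, one blank in each, parted by ribs 6 mm wide that stand 4 mm above the top; a lane is 56 mm wide, open at both ends. Place and yaw vary.
- ledge_lip (a point): Point on the ledge's top surface (70 mm above the table), in the middle of the upper edge of the paint-pot end, 140 mm along y from the ledge's origin. Axes as the ledge's. The blanks' overhang is measured from here along y.
- long_blank_1: The first of two identical long aluminium label blanks: flat plate 50 mm wide (x), 160 mm long (y), 6 mm thick, about 130 g, dark engraved panel on top. Origin: centre of its underside, 70 mm above the table. Its y runs along its lane towards the pot end. It may lie in any of the lanes, slides under a push of about 1 N and stays where it is left.
- long_blank_1_end (a point): Middle of the upper edge of that blank's leading end (80 mm along its y, 6 mm up). At the start it lies 10 to 80 mm short of the ledge's end.
- long_blank_2: The second of two identical long aluminium label blanks: flat plate 50 mm wide (x), 160 mm long (y), 6 mm thick, about 130 g, dark engraved panel on top. Origin: centre of its underside, 70 mm above the table. Its y runs along its lane towards the pot end. It may lie in any of the lanes, slides under a push of about 1 N and stays where it is left.
- long_blank_2_end (a point): Middle of the upper edge of that blank's leading end (80 mm along its y, 6 mm up). At the start it lies 10 to 80 mm short of the ledge's end.
- short_blank: The short aluminium label blank, 50 mm wide (x), 100 mm long (y), 6 mm thick, about 80 g, otherwise like the long ones. Origin: centre of its underside. To be left alone.
- frame_lower: Aluminium work frame lying on the table behind the ledge's other end, 110 x 170 mm, 20 mm high; a second one lies on it. Origin: centre of its underside. Leave alone.
- frame_upper: The second frame, same size, its top 40 mm above the table. Leave alone.
- paint_pot_a: Open black plastic pot, 68 mm across, 52 mm high, on the table beyond the ledge's pot end. Origin: centre of its underside. Leave alone.
- paint_pot_b: Open dark steel pot, 60 mm across, 45 mm high, beside the other pot. Origin: centre of its underside. Leave alone.
- jar: Glass jar, 60 mm across, 75 mm high, on the robot's side of the ledge. Origin: centre of its underside. Leave alone.
- bottle: White bottle, 56 mm across, 115 mm high, beyond the ledge's far side. Origin: centre of its underside. Leave alone.
- brush: Paint brush lying on the table along the ledge's far side. Leave alone.
- sanding_block: Cork block 60 x 90 x 35 mm on the table beyond the ledge's far side. Origin: centre of its underside. Leave alone.

How it is judged:
By the outcome, as a careful person would: the job done as asked, in the order asked, and still so for the second after the job is handed in, with the robot touching nothing.
It also fails if it takes over 48 s, if anything falls off the work surface, if the arm or the gripper's body presses on something with over 40 N, if the wrist force passes 120 N, or if a joint passes its speed limit or range.

## Working session

There is one attempt and no reset: what is moved stays moved. The work goes in short steps, Python scripts to look and compute and a tool call to move; the robot and the scene stay as the last step left them, time stands still between calls to the robot, and variables do not carry over. Pictures are saved under pics/ and viewed, at most 10 in all, crops included, and the job is handed in when it is done.

```bash
ls; mkdir -p pics; python3 - <<'E'
from rig import ctrl
import cv2,numpy as np
for n in("top","side"):
    p,d=ctrl.read_camera(n);cv2.imwrite(f"pics/{n}0.png",p);np.save(f"pics/{n}0.npy",d);i=ctrl.camera_info(n);print(n,i)
s=ctrl.state();print(s)
E
```

```text
pics
rig.py
top {'fov_y': 44.27362025906378, 'cx': 327.66491507239596, 'cy': 238.44854843149398, 'R': array([[-0.02628055, -0.99939665,  0.02270827],
       [-0.9972798 ,  0.02464648, -0.06946622],
       [ 0.06886463, -0.02447211, -0.99732581]]), 't': array([-0.01516029,  0.56075892,  1.38807466])}
side {'fov_y': 43.06658397215096, 'cx': 326.2869542359274, 'cy': 238.6041816620282, 'R': array([[ 0.99681322, -0.07874662,  0.01274281],
       [-0.02828949, -0.4983242 , -0.86652911],
       [ 0.07458629,  0.86340718, -0.49896385]]), 't': array([-0.55125877,  0.07226058,  1.23774748])}
{'time': 0.1, 'joint_pos': array([ 1.23010477,  0.46936724, -0.04860101,  1.53357807,  0.02405611,
        1.14103052, -0.08231978]), 'joint_velocities': array([-0.00120106, -0.00210637, -0.00032148, -0.00237403,  0.00059895,
       -0.00290152,  0.00017461]), 'joint_efforts': array([ 9.60733742e-04, -5.11512637e+01, -4.69809340e-02, -2.38387853e+01,
        1.07787747e-02,  4.43060810e-03,  5.53274572e-05]), 'tcp_pos': array([ 0.20692838, -0.64193481,  0.2303605 ]), 'ee_rot': array([-3.13979284e+00,  2.17636631e-05,  3.11787974e-01]), 'contact_force': array([-0.00882124, -0.46200965,  0.30854277]), 'torque': array([ 0.01133126, -0.02717156,  0.03872019]), 'grasp_force': 0.0, 'opening': 0.08551170418857018}
```

View pics/top0.png

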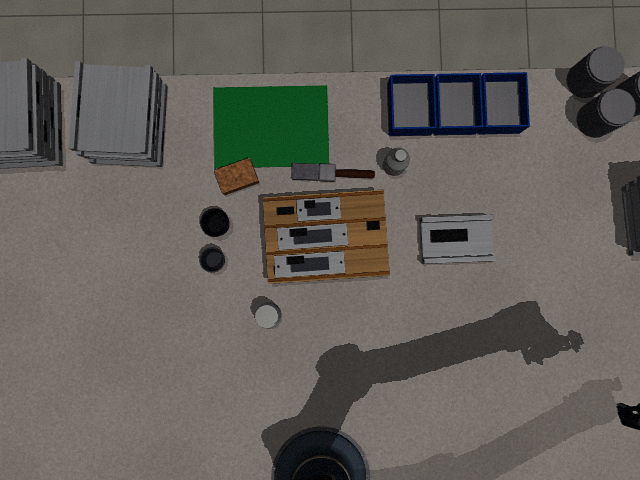

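View pics/side0.png

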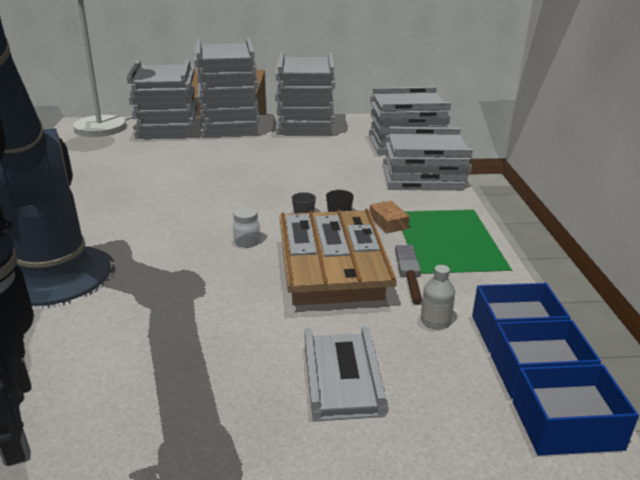

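The top view shows the ledge at about cols 263–388, rows 190–281. The pots are to its left (+y), and the short blank is in the far lane (297–341, 208). The long blanks are in the middle lane (277–348, 237) and the near lane (273–345, 264). The side view shows the same layout. I'll enlarge both for measuring.

```bash
python3 - <<'E'
import cv2
a=cv2.imread("pics/top0.png")[180:290,255:400];cv2.imwrite("pics/tc.png",cv2.resize(a,None,fx=5,fy=5,interpolation=cv2.INTER_CUBIC))
a=cv2.imread("pics/side0.png")[200:310,270:400];cv2.imwrite("pics/sc.png",cv2.resize(a,None,fx=5,fy=5,interpolation=cv2.INTER_CUBIC))
E
```

```text
(no output)
```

View pics/tc.png

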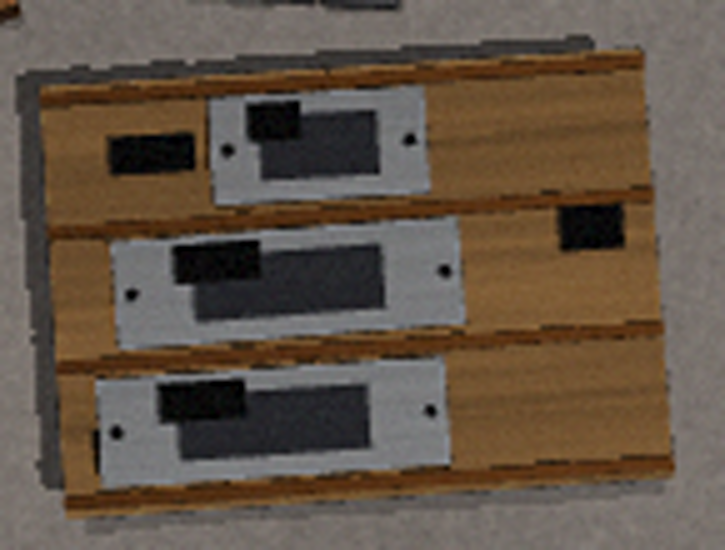

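View pics/sc.png

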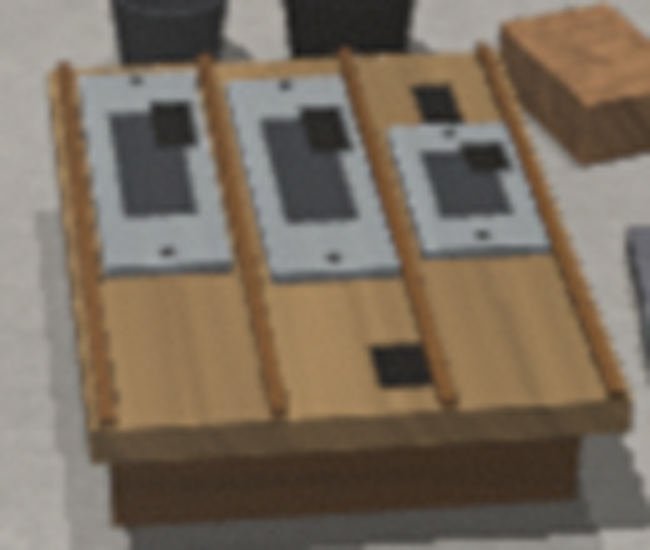

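The crops show the trailing ends of the near blank at top-crop (445–452, 357–463) and of the middle blank at (458–465, 217–323). The ledge ends run (40,90)–(66,515) and (643,50)–(673,470). The screw holes are visible in both views, so I'll triangulate those.

```bash
cat > h.py <<'E'
import numpy as np
from rig import ctrl
def cam(n):
    i=ctrl.camera_info(n);f=240/np.tan(np.radians(i["fov_y"])/2)
    return np.array([[f,0,i["cx"]],[0,f,i["cy"]],[0,0,1]]),i["R"],np.array(i["t"])
def ray(n,u,v):
    K,R,t=cam(n);return -R.T@t,R.T@np.linalg.solve(K,[u,v,1])
def onz(n,u,v,z):
    c,d=ray(n,u,v);return c+d*(z-c[2])/d[2]
def tri(a,b):
    (c1,d1),(c2,d2)=ray("top",*a),ray("side",*b)
    s=np.linalg.lstsq(np.c_[d1,-d2],c2-c1,rcond=None)[0]
    p,q=c1+s[0]*d1,c2+s[1]*d2;return (p+q)/2,np.linalg.norm(p-q)
T=lambda u,v:((u+.5)/5-.5+255,(v+.5)/5-.5+180)
S=lambda u,v:((u+.5)/5-.5+270,(v+.5)/5-.5+200)
E
python3 - <<'E'
from h import *
np.set_printoptions(precision=4,suppress=True)
for n,a,b in[("near rear",(430,410),(167,251)),("near front",(117,432),(137,80)),("mid rear",(445,270),(333,257)),("mid front",(131,294),(285,85)),("short rear",(409,139),(483,235)),("short front",(228,150),(450,132))]:
    print(n,*tri(T(*a),S(*b)),onz("top",*T(*a),.076))
for n,a in[("n trail",(445,357)),("n trail",(452,463)),("n lead",(95,379)),("n lead",(102,487)),("m trail",(458,217)),("m trail",(465,323)),("m lead",(112,241)),("m lead",(119,347))]: print(n,onz("top",*T(*a),.076)[:2])
for n,a in[("pot far",(42,105)),("pot mid-lane",(53,300)),("pot near lane",(62,430)),("rear far",(646,100)),("rear mid",(657,260)),("rear near",(667,400))]: print(n,onz("top",*T(*a),.070)[:2])
for n,a in[("rib1",(350,342)),("rib1a",(60,367)),("rib1b",(660,328)),("rib2a",(55,232)),("rib2b",(650,194))]: print(n,onz("top",*T(*a),.074)[:2])
for n,uv,z in[("jar",(266,316),.075),("potA",(214,222),.052),("potB",(212,259),.045),("frame",(421,240),.04),("bottle",(397,157),.115)]:print(n,onz("top",*uv,z))
E
```

```text
near rear [ 0.5023 -0.0563  0.0741] 0.0006708703502341918 [ 0.5026 -0.0562  0.076 ]
near front [0.4959 0.0868 0.0746] 0.0006921152591631855 [0.4962 0.0867 0.076 ]
mid rear [ 0.5665 -0.065   0.0744] 0.0003230758215356453 [ 0.5665 -0.0649  0.076 ]
mid front [0.5591 0.0792 0.0743] 0.00017642597217550036 [0.5591 0.0791 0.076 ]
short rear [ 0.6275 -0.0501  0.0735] 0.00023933130414383605 [ 0.6274 -0.05    0.076 ]
short front [0.6246 0.0333 0.0744] 0.00037991980010466996 [0.6242 0.0332 0.076 ]
n trail [ 0.5266 -0.0638]
n trail [ 0.4781 -0.0656]
n lead [0.5206 0.0963]
n lead [0.4714 0.0941]
m trail [ 0.5908 -0.0716]
m trail [ 0.542  -0.0734]
m lead [0.5836 0.0872]
m lead [0.5349 0.085 ]
pot far [0.6478 0.1185]
pot mid-lane [0.5576 0.1152]
pot near lane [0.4979 0.1122]
rear far [ 0.6437 -0.1606]
rear mid [ 0.5692 -0.1632]
rear near [ 0.5045 -0.1657]
rib1 [ 0.5347 -0.0205]
rib1a [0.5266 0.1123]
rib1b [ 0.5376 -0.1631]
rib2a [0.5885 0.1134]
rib2b [ 0.5995 -0.1605]
jar [0.3837 0.1163 0.075 ]
potA [0.6028 0.2347 0.052 ]
potB [0.5172 0.2416 0.045 ]
frame [ 0.5497 -0.2491  0.04  ]
bottle [ 0.7335 -0.1881  0.115 ]
```
Good. Yaw: lane direction in world: y direction vector = (-0.040,1): from rib (0.5376-0.5266)/0.2754=0.040 rad. Middle blank: (0.5591-0.5665)/0.144=-0.051; near: -.045. Ledge ends: (0.1185-0.1122)/(0.15)=0.042. So yaw=~0.042 rad; y_l=(-0.042,0.999), x_l=(0.999,0.042).

Everything checks out: triangulated tops are at 74–75 mm (76 expected), blank length 160, ledge length 279, lane yaw about 0.04 rad. The gaps to the lip are about 17.5 mm (near) and 29 mm (middle). The plan is to push with shut fingers closing across the lane and tips at z ≈ 0.073, starting with the near lane.

The manual's scale: shifts go in units of 25 mm and turns go in units of 0.1 rad. Converting my numbers, 0.028 m is 1.12, -0.0264 m is -1.056.

>>> shift_gripper(
  ticks=[
    {"dx": 1.12,"dy": -1.056},
    {"dx": 1.12,"dy": -1.056},
    {"dx": 1.12,"dy": -1.056},
    {"dx": 1.12,"dy": -1.056},
    {"dx": 1.12,"dy": -1.056},
    {"dx": 1.12,"dy": -1.056},
    {"dx": 1.12,"dy": -1.056},
    {"dx": 1.12,"dy": -1.056},
  ],
  aperture=0,
  force=20,
)

```text
time: 0.9
tcp_pos: [0.3558, -0.3711, 0.2311]
ee_rot: [-3.141, 0.0, 0.312]
contact_force: [0.4, -0.5, 2.0]
opening: -0.0
grasp_force: 0.0
```

>>> shift_gripper(
  ticks=[
    {"dx": 1.12,"dy": -1.056},
    {"dx": 1.12,"dy": -1.056},
    {"dx": 1.12,"dy": -1.056},
    {"dx": 1.12,"dy": -1.056},
    {"dx": 1.12,"dy": -1.056},
    {"dx": 1.12,"dy": -1.056},
    {"dx": 1.12,"dy": -1.056},
    {"dx": 1.12,"dy": -1.056},
  ],
)

```text
time: 1.7
tcp_pos: [0.5042, -0.1016, 0.2311]
ee_rot: [3.142, 0.0, 0.312]
contact_force: [0.3, -0.3, -0.2]
opening: 0.0001
grasp_force: 0.0
```

>>> shift_gripper(
  ticks=[
    {"yaw": -1.3},
    {"yaw": -1.3},
    {"yaw": -1.3},
    {"yaw": -1.3},
    {"yaw": -1.3},
  ],
)

```text
time: 2.2
tcp_pos: [0.5036, -0.103, 0.2309]
ee_rot: [-3.141, 0.0, 0.967]
contact_force: [-0.6, -1.2, 0.3]
opening: 0.0002
grasp_force: 0.0
```

>>> shift_gripper(
  ticks=[
    {"yaw": -1.3},
    {"yaw": -1.3},
    {"yaw": -1.3},
    {"yaw": -1.3},
    {"yaw": -1.3},
    {},
    {},
  ],
)

```text
time: 2.9
tcp_pos: [0.5037, -0.1031, 0.2311]
ee_rot: [-3.141, -0.0, 1.609]
contact_force: [-0.4, -0.3, 0.2]
opening: 0.0002
grasp_force: 0.0
```

>>> shift_gripper(
  ticks=[
    {"dz": 1.4},
    {"dz": 1.4},
    {"dz": 1.4},
    {"dz": 1.2},
    {"dz": 0.4},
    {"dz": 0.24},
    {},
    {},
  ],
)

```text
time: 3.7
tcp_pos: [0.5051, -0.1031, 0.0816]
ee_rot: [3.139, 0.001, 1.611]
contact_force: [0.5, -0.9, 0.6]
opening: -0.0
grasp_force: 0.0
```

>>> shift_gripper(
  ticks=[
    {"dz": 0.08},
    {"dz": 0.08},
    {"dz": 0.04},
    {},
    {},
  ],
)

```text
time: 4.2
tcp_pos: [0.504, -0.103, 0.0754]
ee_rot: [3.141, 0.0, 1.612]
contact_force: [0.7, 0.4, 1.3]
opening: -0.0
grasp_force: 0.0
```

```bash
python3 - <<'E'
from rig import ctrl
import cv2
a,_=ctrl.read_camera("top");b,_=ctrl.read_camera("side")
a=cv2.resize(a[170:290,255:400],None,fx=4,fy=4,interpolation=2);b=cv2.resize(b[200:320,270:400],None,fx=4,fy=4,interpolation=2)
cv2.imwrite("pics/d1.png",b)
E
```

```text
(no output)
```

View pics/d1.png

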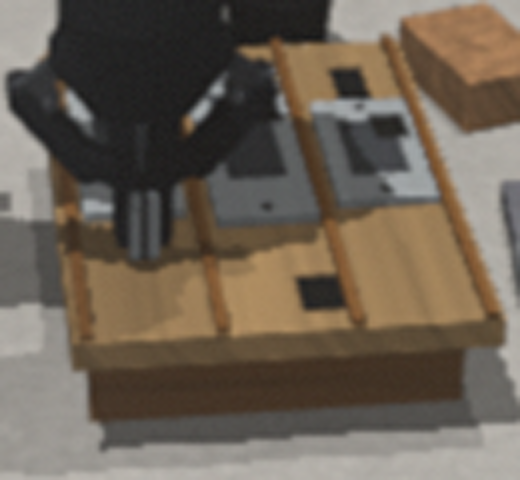

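The fingers (145, 255) stand mid-lane behind the near blank. I'll lower to about 0.0727 and push, stopping about 8 mm early to measure.

In the tool's units: 0.0015 m is 0.06, 0.0012 m is 0.048.

>>> shift_gripper(
  ticks=[
    {"dz": 0.06},
    {"dz": 0.048},
    {},
    {},
  ],
)

```text
time: 4.7
tcp_pos: [0.5039, -0.103, 0.0726]
ee_rot: [-3.142, -0.0, 1.612]
contact_force: [-0.2, -0.5, -1.1]
opening: 0.0004
grasp_force: 0.0
```

>>> shift_gripper(
  ticks=[
    {"dx": 0.32},
    {"dx": 0.32},
    {"dx": 0.12},
    {"dx": 0.12},
    {"dx": 0.12},
    {"dx": 0.12},
    {},
  ],
)

```text
time: 5.4
tcp_pos: [0.5028, -0.0748, 0.0726]
ee_rot: [3.142, 0.0, 1.612]
contact_force: [-0.6, -0.2, -0.4]
opening: -0.0
grasp_force: 0.0
```

```bash
python3 - <<'E'
from h import *
import cv2
cv2.imwrite("pics/t2.png",ctrl.read_camera("side")[0])
E
```

>>> shift_gripper(
  ticks=[
    {"dx": 0.24},
    {"dx": 0.24},
    {"dx": 0.24},
    {"dx": 0.24},
    {"dx": 0.24},
    {"dx": 0.24},
    {"dx": 0.24},
    {"dx": 0.16},
  ],
)

```text
time: 6.25
tcp_pos: [0.5009, -0.0283, 0.0726]
ee_rot: [3.142, -0.0, 1.612]
contact_force: [0.2, -0.4, 0.0]
opening: -0.0002
grasp_force: 0.4
```

>>> shift_gripper(
  ticks=[
    {"dx": 0.04},
    {},
    {},
  ],
)

```text
time: 6.55
tcp_pos: [0.5009, -0.0281, 0.0726]
ee_rot: [3.141, -0.0, 1.612]
contact_force: [0.8, 0.1, -0.1]
opening: 0.0001
grasp_force: 0.0
```

```bash
python3 - <<'E'
import cv2
from rig import ctrl
a=ctrl.read_camera("top")[0];b=ctrl.read_camera("side")[0]
f=lambda p:cv2.resize(p,None,fx=5,fy=5,interpolation=2)
cv2.imwrite("pics/t3.png",cv2.hconcat([f(a[180:290,235:315]),f(b[190:300,275:355])]))
E
```

```text
(no output)
```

View pics/t3.png

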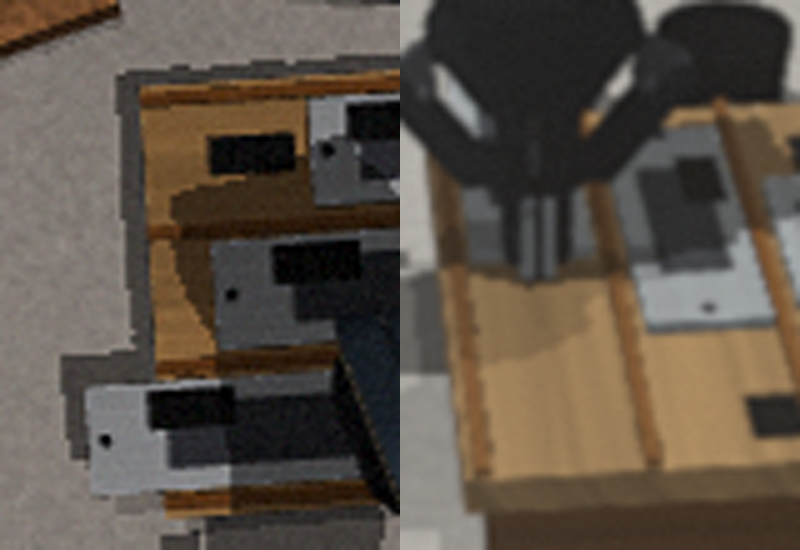

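The near blank moved straight: its leading edge is now at crop (85,388)–(92,495). I'll compute the exact overhang.

```bash
python3 - <<'E'
from h import *
T2=lambda u,v:((u+.5)/5-.5+235,(v+.5)/5-.5+180)
for a in[(85,388),(92,495),(105,440)]:
    p=onz("top",*T2(*a),.076);print(p[:2])
# lip from current crop, z .07 (left edge of bare wood)
for a in[(142,105),(149,205),(152,270),(155,340)]: print("lip",onz("top",*T2(*a),.07)[:2])
E
```

```text
[0.51776642 0.14637671]
[0.46903655 0.14404827]
[0.49386004 0.13770971]
lip [0.64782826 0.11854054]
lip [0.60144554 0.11619445]
lip [0.57142875 0.11538543]
lip [0.53920677 0.11462247]
```

>>> shift_gripper(
  ticks=[
    {"dx": 0.12},
    {"dx": 0.08},
    {"dx": 0.08},
    {},
    {},
    {},
  ],
)

```text
time: 7.25
tcp_pos: [0.5006, -0.0209, 0.0726]
ee_rot: [3.141, -0.0, 1.612]
contact_force: [0.2, -0.5, 0.2]
opening: 0.0002
grasp_force: 0.0
```

>>> shift_gripper(
  ticks=[
    {"dx": -0.2},
    {"dx": -0.8},
    {"dx": -1.2},
    {"dx": -1.2},
    {"dz": -0.6},
    {"dz": -0.6},
    {},
    {},
  ],
)

```text
time: 8.05
tcp_pos: [0.504, -0.1063, 0.1025]
ee_rot: [3.141, 0.0, 1.612]
contact_force: [-0.2, 0.4, 0.1]
opening: 0.0003
grasp_force: 0.0
```

>>> shift_gripper(
  ticks=[
    {"dy": 0.8},
    {"dy": 1.2},
    {"dy": 0.48},
    {},
    {},
  ],
)

```text
time: 8.55
tcp_pos: [0.5646, -0.1032, 0.1017]
ee_rot: [-3.139, -0.0, 1.612]
contact_force: [-0.5, 0.4, -0.2]
opening: 0.0005
grasp_force: 0.0
```

>>> shift_gripper(
  ticks=[
    {"dz": 0.6},
    {"dz": 0.4},
    {"dz": 0.12},
    {"dz": 0.08},
    {},
    {},
  ],
)

```text
time: 9.15
tcp_pos: [0.5663, -0.1034, 0.0729]
ee_rot: [3.141, 0.0, 1.612]
contact_force: [0.3, 0.8, -0.3]
opening: 0.0
grasp_force: 0.0
```

>>> shift_gripper(
  ticks=[
    {"dx": 0.32},
    {"dx": 0.2},
    {"dx": 0.12},
    {"dx": 0.12},
    {"dx": 0.12},
    {"dx": 0.24},
    {"dx": 0.24},
    {"dx": 0.24},
  ],
)

```text
time: 9.95
tcp_pos: [0.5644, -0.063, 0.0727]
ee_rot: [3.141, 0.0, 1.612]
contact_force: [-0.4, -1.0, 0.4]
opening: 0.0003
grasp_force: 0.6
```

>>> shift_gripper(
  ticks=[
    {"dx": 0.24},
    {"dx": 0.24},
    {"dx": 0.24},
    {"dx": 0.24},
    {"dx": 0.24},
    {"dx": 0.2},
    {"dx": 0.12},
    {},
  ],
)

```text
time: 10.75
tcp_pos: [0.5627, -0.0246, 0.0726]
ee_rot: [-3.142, -0.001, 1.613]
contact_force: [0.6, -0.2, -0.2]
opening: -0.0
grasp_force: 0.0
```

>>> shift_gripper(
  ticks=[
    {},
    {},
  ],
)

```text
time: 10.95
tcp_pos: [0.5627, -0.0255, 0.0725]
ee_rot: [-3.141, -0.0, 1.612]
contact_force: [-0.7, -1.1, 0.5]
opening: 0.0003
grasp_force: 0.0
```

```bash
python3 - <<'E'
import cv2
from rig import ctrl
a=ctrl.read_camera("top")[0]
cv2.imwrite("pics/t4.png",cv2.resize(a[185:285,230:330],None,fx=6,fy=6,interpolation=2))
E
```

```text
(no output)
```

View pics/t4.png

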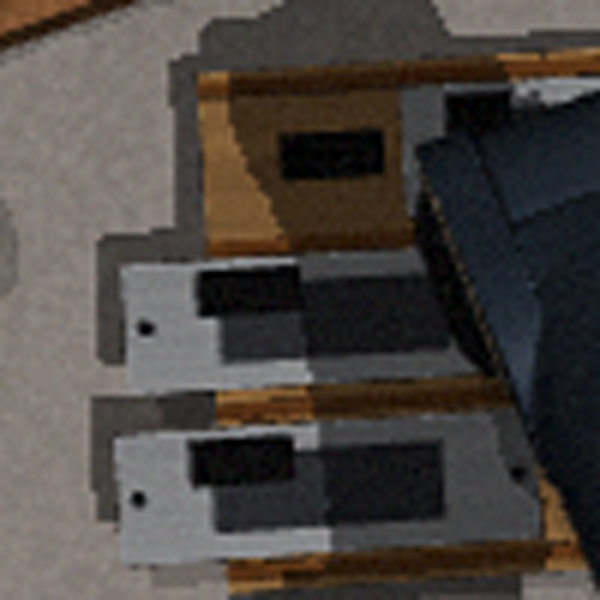

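Both blanks now overhang. The near blank's leading edge is at (115,438)–(122,566) with its hole at (138,499). The middle blank's is at (120,265)–(128,393) with its hole at (146,328).

```bash
python3 - <<'E'
from h import *
T=lambda u,v:((u+.5)/6-.5+230,(v+.5)/6-.5+185)
o=np.array([.5576,.1152]);y=np.array([-.041,.9992])
for n,a in[("near",(115,438)),("near",(122,566)),("near hole",(138,499)),("mid",(120,265)),("mid",(128,393)),("mid hole",(146,328))]:
    p=onz("top",*T(*a),.076)[:2];print(n,p,"along",(p-o)@y)
for a in[(200,110),(207,225)]:
    p=onz("top",*T(*a),.07)[:2];print("lip",p,(p-o)@y)
E
```

```text
near [0.51705765 0.15286581] along 0.039297914770646473
near [0.46850206 0.1510479 ] along 0.03947223627370094
near hole [0.49369593 0.14456216] along 0.031958740396709755
mid [0.58293088 0.14984434] along 0.03357806004034859
mid [0.53403738 0.1476487 ] along 0.033388812102792
mid hole [0.55862889 0.14039027] along 0.025127932350606293
lip [0.64245779 0.11883258] 0.00015050459195068276
lip [0.59803724 0.11698541] 0.00012605762336137134
```

Near is at about 40 mm. The middle one needs another 6.5 mm, then I retreat, check and hand in.

In the tool's units: 0.003 m is 0.12, 0.0025 m is 0.1.

>>> shift_gripper(
  ticks=[
    {"dx": 0.12},
    {"dx": 0.1},
    {"dx": 0.052},
    {},
    {},
    {},
  ],
)

```text
time: 11.6
tcp_pos: [0.5626, -0.0186, 0.0727]
ee_rot: [3.141, -0.0, 1.612]
contact_force: [0.3, -0.2, 0.1]
opening: -0.0001
grasp_force: 0.0
```

>>> shift_gripper(
  ticks=[
    {"dx": -0.2},
    {"dx": -0.8},
    {"dx": -1.2},
    {"dx": -0.8},
    {"dz": -1.2},
    {"dz": -1.6},
    {"dz": -1.6},
    {"dz": -1.2},
  ],
)

```text
time: 12.4
tcp_pos: [0.5662, -0.0941, 0.2152]
ee_rot: [3.139, 0.001, 1.611]
contact_force: [0.3, -0.6, 0.0]
opening: -0.0004
grasp_force: 0.0
```

>>> shift_gripper(
  ticks=[
    {"dx": -1.6},
    {"dx": -1.6},
    {"dx": -1.6},
    {"dx": -1.2},
    {},
    {},
    {},
  ],
)

```text
time: 13.1
tcp_pos: [0.5719, -0.242, 0.2127]
ee_rot: [3.141, -0.001, 1.614]
contact_force: [0.3, 0.2, -0.3]
opening: -0.0003
grasp_force: 0.0
```

```bash
python3 - <<'E'
import cv2
from rig import ctrl
f=lambda p:cv2.resize(p,None,fx=4,fy=4,interpolation=2)
a=ctrl.read_camera("top")[0];b=ctrl.read_camera("side")[0]
cv2.imwrite("pics/t5.png",cv2.hconcat([f(a[175:300,230:330]),f(b[170:295,270:370])]))
E
```

```text
(no output)
```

View pics/t5.png

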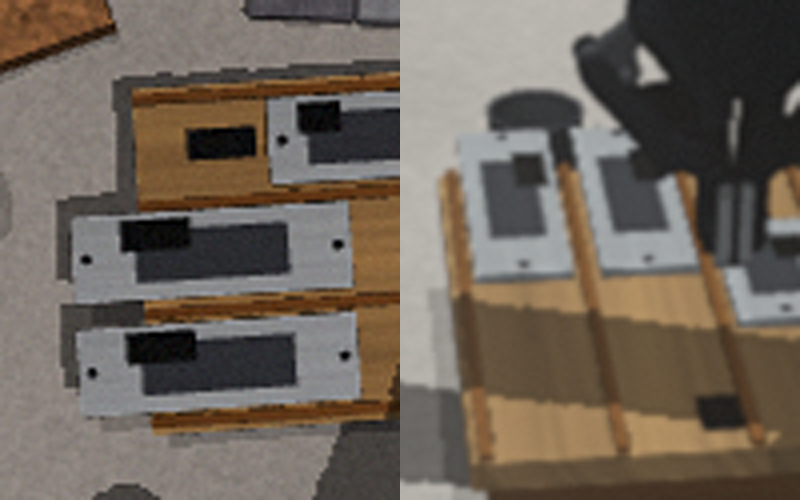

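Both blanks lie flat and in line. The leading edges are at (72,217)–(78,302) and (78,332)–(84,415), and the short blank is unmoved. One last number check, then I hand in.

```bash
python3 - <<'E'
from h import *
T=lambda u,v:((u+.5)/4-.5+230,(v+.5)/4-.5+175)
o=np.array([.5576,.1152]);y=np.array([-.041,.9992]);r=[]
for a in[(75,260),(81,373),(86,260),(92,373)]:
    r.append((onz("top",*T(*a),.076)[:2]-o)@y)
print(r)
if abs(r[0]-.04)<.003 and abs(r[1]-.04)<.003: print(ctrl.job_done())
E
```

```text
[np.float64(0.037771251390834815), np.float64(0.038109085873341636), np.float64(0.031522758054927824), np.float64(0.031880977248334004)]
the job is handed in; nothing more can be done
None
```

I pushed both long blanks along their lanes until they stick out about 40 mm past the pot end of the ledge (last camera readings about 38–40 mm), flat and in line; the short blank looks unmoved and the job is handed in.

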